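Draw the orange filter slider from its guide

TASK

Draw the slider with the orange grip tab straight out of its slot in the guide, keeping it level and not forcing it, and lay it flat, tab up, in the middle of the round cork mat. Set it down rather than dropping it, and leave the slider with the green tab in its slot.

Things in the scene. Friction and masses are not known exactly. Their poses are not given: they have to be found in the camera images.
- orange_slider: Loose slider, 0.1 kg: steel plate 130 (x) x 44 (y) x 10 mm, round amber window, upright orange grip tab at its front. Origin: centre of the plate's underside, 12 above the bench at the start; x lies along the guide's x. Tab: 10 thick along x, 28 wide, centred at x = -55, from z = 10 to 55 mm, at first 42 to 52 before the guide's front face. Pinch it from above, closing along x.
- green_slider: The same slider with a green tab and green window, in the other slot. It stays there.
- guide: Fixed dark base, 107 x 194 mm, with grey rails, 33 high: two level slots along x at y = +38 and -38; either may hold the orange slider. Origin on the bench; front face x = -45, slots open there, shut behind. Slot floor z = 12, 47 wide, 12.5 high; lips over the plate's edges, so it leaves only toward -x. 68 to 78 of the plate is inside; clear once the slider's origin is beyond guide x = -110.
- mat: Fixed round cork mat, 180 mm across, 4 mm thick, on the bench to the right of the guide. Origin: centre of its underside.

How it is judged:
On the way:
1. the orange slider is clear of the front of the guide, still level (within 15 degrees) (x of orange_slider in the frame of guide below -0.111 m and angle between orange_slider's own z axis and vertical below 0.26 rad), for 0.1 s.
At the end, for the whole second after the job is handed in: The orange slider lies flat (within 6 degrees, tab up) and at rest on the cork mat, the middle of its plate within 35 mm of the mat's centre; the green slider is within 15 mm of where it was (horizontal distance between orange_slider and mat below 0.035 m and z of orange_slider in the frame of mat below 0.009 m and angle between orange_slider's own z axis and vertical below 0.1 rad and linear speed of orange_slider below 0.02 m/s and distance of green_slider from where it was at the start of the episode below 0.015 m); the robot touches nothing.
It fails at once if the orange slider tilted more than 25 degrees (angle between orange_slider's own z axis and vertical above 0.44 rad).
It fails at once if the orange slider forced in its slot with more than 60 N (contact force between orange_slider and guide above 60 N).
It fails at once if the orange slider let fall (dropped from more than about 25 mm) (linear speed of orange_slider above 0.7 m/s and height (world z) of orange_slider below 0.03 m and contact force between the fingers and orange_slider below 0.3 N).
It fails at once if the green slider drawn or pushed more than 15 mm (distance of green_slider from where it was at the start of the episode above 0.015 m).
It also fails if it takes over 37 s, if anything falls off the work surface, if the arm or the gripper's body presses on something with over 40 N, if the wrist force passes 120 N, or if a joint passes its speed limit or range.

ROBOT

A 6-joint arm with a two-finger parallel gripper is mounted at the origin on a cart in front of the work surface, level with it; the furniture and walls round the work are solid. World frame = base frame: x ahead of the robot, y to its left, z up, the work surface at z = 0. Lengths are in m, angles in rad, forces in N, time in s.
With the tool pointing down it reaches from about 0.35 to 0.8 m from the base axis. Payload 7.3 kg.
Tool frame: the origin (TCP) lies at the very end of the fingers, on their centre line; the grasp point (between the pads) lies robot.hold_point_z behind it (robot.hold_point_z is the distance from the TCP to the grasp point, in m); z points along the fingers, y is the line along which they close (so a half turn about z gives the same grasp; the last joint's range is limited). The gripper opens to 85 mm and grips with 20 to 120 N. Pads are 22 mm wide; open, the fingers measure 114 mm over their backs; the gripper's body (76 mm by 85 mm) begins 54 mm behind the grasp point. The pads swing forward as they close: fully open they stand 13 mm farther back than shut.
Start: joints at [-1.285, 0.342, 1.524, -0, 1.275, -0.146], TCP at [0.22, -0.477, 0.231] pointing down, gripper open.
Joint ranges: [-2.53, 2.53], [-0.77, 2.02], [0.04, 2.7], [-1, 4.14], [0.28, 2.66], [-3.11, 3.11]. Speed limits (rad/s): [2.57, 2.57, 3.14, 3.14, 3.14, 3.14].

INTERFACE

Orientations are given as a 3x3 rotation matrix whose columns are the frame's x, y, z axes.
In Python, from bench import robot gives the robot as it stands.
- The arm moves only by the tool play_rows, never from a script. Its argument "moves" is a list of rows, each a list of 4 numbers: the shift along the world's x, y, z in mm, then the turn about the world's z in degrees. In form: [[x, y, z, twist], ...]. A call has 1 to 10 rows; each row is the pose to reach, as a shift and turn from the pose commanded when the call began; what a row does not reach only later rows make up. A row lasts 1/12 s, in which the tool goes at most 41.7 mm and 7.16 degrees, less where a joint would pass 70% of its speed; a pose out of reach is approached as far as the arm can. A call with a gripper value outside its range is refused whole. "hand" is the gripper's target within -1 to 1 (shut at 1, half-way at 0, fully open at -1), set as the call begins (left out, the last holds). The fingers move at their own pace and stop on an object; "newtons" is the grip in N (left out, the last holds). Time passes only in rows, so rows that repeat a pose let the fingers close. It gives the time, the measured TCP pose, the force, the opening and the grip force at its end, in the units of the state.
- robot.state(): the state, without advancing time (a new reading comes with each control period).
- robot.snapshot(name): name is "scene" or "top"; returns a dict with "img" (480x640x3 uint8, red, green, blue), "z_map" (480x640 float32, m along the optical axis (not along the pixel's ray), 0 where there is no reading), "fx", "fy", "cx", "cy" (pixels), "world_from_camera" (4x4, takes a point from camera to world coordinates). Camera axes: x right, y down, z forward; pixel columns grow to the right and rows downward; lengths in m; the calibration is good to about 2 mm. A picture is of the moment at which its call begins.
- robot.finish_job(): hands the job in; it is judged then, once.
The state is a dict: "clock": time; "joint_positions": joint angles; "qd": joint speeds; "joint_efforts": joint torques, N m; "tcp_pos": TCP position; "tool_rot": TCP orientation; "wrist_force": force on the tool from outside, world axes, zero at the start; "ft_torque": the same for the moment, N m; "grip_width": finger opening in m; "grip_force": force on a finger pad.
Only numpy, scipy, OpenCV 4.12 (cv2) and the standard library are available. Lean on these libraries where they do the work, as an engineer would, in place of code of your own. Each camera call takes 0.05 s, during which the arm holds its last target. There are 200 camera calls.

## Working session

There is one attempt and no reset: what is moved stays moved. The work goes in short steps, Python scripts to look and compute and a tool call to move; the robot and the scene stay as the last step left them, time stands still between calls to the robot, and variables do not carry over. Pictures are saved under pics/ and viewed, at most 10 in all, crops included, and the job is handed in when it is done.

Besides the shell and the picture viewer there is one more tool, called after ">>>" by a JSON object that holds its "op" and its "data", one argument or row to a line. play_rows: Moves the arm, as the interface text tells. Its arguments: {"type":"object","properties":{"moves":{"type":"array"},"hand":{"type":"number"},"newtons":{"type":"number"}},"required":["moves"]}

```bash
mkdir -p pics
cat > h.py <<'E'
import numpy as np,cv2
from bench import robot
def snap(n,f):
    s=robot.snapshot(n); cv2.imwrite(f'pics/{f}.png',s['img'][:,:,::-1]); np.savez(f'{f}.npz',**s); return s
def P(s,u,v,z=None):
    T=s['world_from_camera']; d=np.array([(u-s['cx'])/s['fx'],(v-s['cy'])/s['fy'],1.])
    if z is None: k=float(s['z_map'][int(v),int(u)])
    else: k=(z-T[2,3])/(T[:3,:3]@d)[2]
    return T[:3,:3]@(d*k)+T[:3,3]
E
python3 - <<'E'
from h import *
for n in('top','scene'): s=snap(n,n+'0'); print(s['world_from_camera'].round(3),s['fx'])
print(robot.state(),robot.hold_point_z)
E
```

```text
[[ 0.02  -0.989  0.149  0.41 ]
 [-1.    -0.016  0.024 -0.043]
 [-0.022 -0.149 -0.989  0.893]
 [ 0.     0.     0.     1.   ]] 508.18678149689157
[[-0.963 -0.22   0.155  0.425]
 [-0.269  0.806 -0.527  0.446]
 [-0.009 -0.549 -0.836  0.846]
 [ 0.     0.     0.     1.   ]] 566.9431524326646
{'clock': 0.1, 'joint_positions': array([-1.28499340e+00,  3.42651493e-01,  1.52488888e+00,  2.05538518e-05,
        1.27539331e+00, -1.45999072e-01]), 'qd': array([ 0.00042058, -0.00245059, -0.0007289 ,  0.00022939, -0.00051487,
       -0.00220217]), 'joint_efforts': array([ 2.63497655e-03, -4.34444976e+01, -2.46491736e+01, -1.71501651e-04,
        4.60866155e-03,  1.79034123e-05]), 'tcp_pos': array([ 0.21964643, -0.4764709 ,  0.23070764]), 'tool_rot': array([[ 9.08215623e-01,  4.18502394e-01, -3.59207714e-04],
       [ 4.18502493e-01, -9.08214729e-01,  1.29217516e-03],
       [ 2.14540663e-04, -1.32390299e-03, -9.99999101e-01]]), 'wrist_force': array([-0.49529589,  0.65200673,  0.29413246]), 'ft_torque': array([ 0.03603309,  0.01417548, -0.00398529]), 'grip_force': 0.0, 'grip_width': 0.08565971509343241} 0.0187
```

View pics/top0.png

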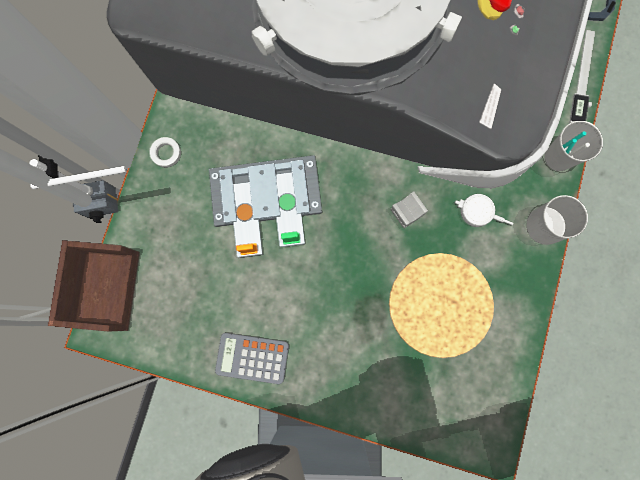

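View pics/scene0.png

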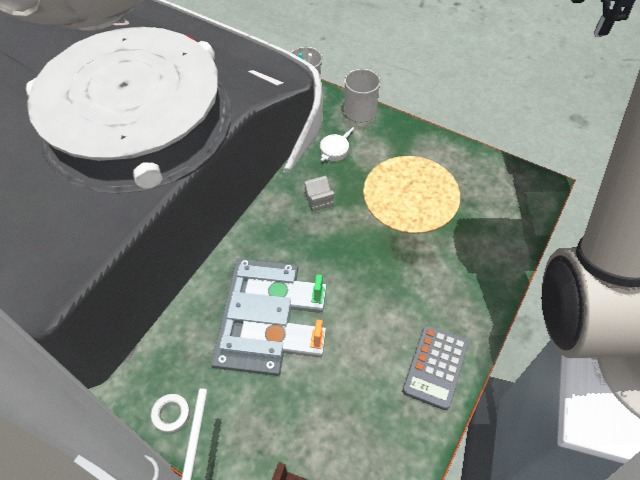

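The top view shows the orange tab at about (247,248) in the left slot, the green tab at (290,238) and the mat centred near (442,305). The guide opens toward the robot, and nothing stands between it and the mat.

Run:
```python
from h import *
for n in('top0','scene0'):
    s=dict(np.load(n+'.npz')); h=cv2.cvtColor(s['img'],cv2.COLOR_RGB2HSV); 
    v,u=np.mgrid[:480,:640]; Z=s['z_map']; T=s['world_from_camera']
    W=np.stack([(u-s['cx'])/s['fx']*Z,(v-s['cy'])/s['fy']*Z,Z],-1)@T[:3,:3].T+T[:3,3]
    ok=(Z>0)&(W[...,0]>.4)&(W[...,0]<.75)&(abs(W[...,1]-.13)<.25)
    for nm,lo,hi in(('or',5,22),('gr',50,75)):
        m=ok&(h[...,0]>=lo)&(h[...,0]<=hi)&(h[...,1]>150)&(h[...,2]>100)&(W[...,2]>.055)&(W[...,2]<.09)
        p=W[m]; t=p[p[:,2]>.062]; r=cv2.minAreaRect((t[:,:2]*1000).astype(np.float32)) if len(t)>4 else 0
        print(n,nm,len(p),'topZ',p[:,2].max(),'top',len(t),t.mean(0),r)
    # rails top plane z~33mm
    m=ok&(abs(W[...,2]-.033)<.003); 
    m=cv2.morphologyEx(m.astype(np.uint8),cv2.MORPH_OPEN,np.ones((3,3)))>0
    print('rails',m.sum(),cv2.minAreaRect((W[m][:,:2]*1000).astype(np.float32)), W[m].mean(0))
    # mat: yellow
    m=((h[...,0]>12)&(h[...,0]<30)&(h[...,1]>60)&(h[...,2]>150)&(abs(W[...,2])<.012)&(W[...,1]<0.0)).astype(np.uint8)
    m=cv2.morphologyEx(m,cv2.MORPH_CLOSE,np.ones((7,7)))
    k,l,st,c=cv2.connectedComponentsWithStats(m); i=1+st[1:,4].argmax()
    q=W[(l==i)&(Z>0)]; print('mat',cv2.minEnclosingCircle((q[:,:2]*1000).astype(np.float32)),q.mean(0),len(q))
s=dict(np.load('top0.npz'))
cv2.imwrite('pics/crop.png',cv2.resize(s['img'][145:265,200:330,::-1],None,fx=6,fy=5,interpolation=cv2.INTER_CUBIC)[:600,:800])
```

```text
top0 or 85 topZ 0.06756886588378752 top 63 [0.5290637  0.10840838 0.06433181] ((528.6726684570312, 108.66876220703125), (8.923196792602539, 27.086088180541992), 7.968020915985107)
top0 gr 100 topZ 0.06959964433148835 top 89 [0.54941512 0.03414687 0.06597763] ((549.4965209960938, 34.72718048095703), (9.003698348999023, 26.625417709350586), 5.255920886993408)
rails 400 ((543.4781494140625, 176.41204833984375), (200.30096435546875, 357.82452392578125), 15.184501647949219) [0.48331819 0.29389023 0.03267487]
mat ((443.4844055175781, -227.3768768310547), 91.10833740234375) [ 0.44164659 -0.22671685  0.00370394] 8569
scene0 or 85 topZ 0.06815328085398464 top 76 [0.52730831 0.11243654 0.06507232] ((527.2854614257812, 112.65530395507812), (9.584863662719727, 26.36981773376465), 7.3633809089660645)
scene0 gr 38 topZ 0.06903837716014583 top 38 [0.54853826 0.0361796  0.06693581] ((548.4376831054688, 39.243743896484375), (9.003433227539062, 24.86721420288086), 7.3032121658325195)
rails 317 ((600.13330078125, 173.72727966308594), (97.57875061035156, 341.9246826171875), 21.491493225097656) [0.59485876 0.15760336 0.03205489]
mat ((442.4681091308594, -225.5499267578125), 92.60511779785156) [ 0.4409654  -0.22032248  0.00406353] 5868
```

View pics/crop.png

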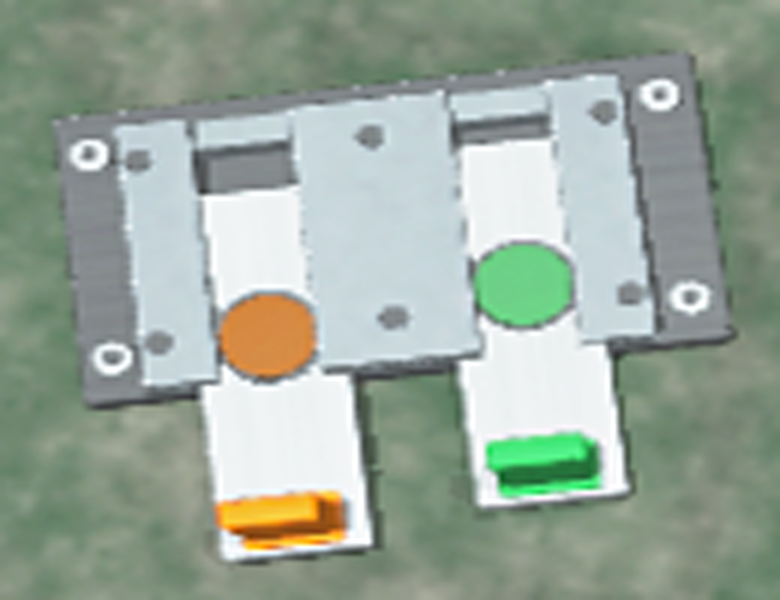

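The enlarged crop shows the base screws at crop (112,357), (690,297), (88,155) and (660,95), and the plates' front edges near (295,553) for orange and (552,500) for green. I'll get the guide's yaw from the screws and the lip edges.

Run:
```python
from h import *
s=dict(np.load('top0.npz'))
f=lambda x,y,z:P(s,x/6+200-.4,y/5+145-.4,z)
def dirn(a,b,z):
    d=f(*b,z)-f(*a,z); return np.degrees(np.arctan2(d[1],d[0])).round(2),np.linalg.norm(d).round(4)
for u,v in((112,357),(690,297),(375,160)): print(P(s,u/6+200,v/5+145))
print('front screws',dirn((690,297),(112,357),.012),'back',dirn((660,95),(88,155),.012))
print('L',dirn((112,357),(88,155),.012),'R',dirn((690,297),(660,95),.012))
print('orange plate edge',dirn((372,547),(355,372),.022),dirn((225,560),(203,388),.022),'front',dirn((372,547),(225,560),.022))
print('lip front',dirn((655,332),(145,385),.033))
print('tab top', [f(*c,.067)[:2].round(4) for c in((218,500),(318,494),(322,527),(224,535))])
print('plate front mid',f(298,554,.022),'green',f(552,500,.022))
print('tool yaw',np.degrees(np.arctan2(*robot.state()['tool_rot'][[1,0],1])))
```

```text
[0.58983169 0.16563976 0.01351673]
[ 0.61354336 -0.00492333  0.01588408]
[0.6580012  0.08777772 0.03073396]
front screws (np.float64(98.1), np.float64(0.1725)) back (np.float64(98.16), np.float64(0.1729))
L (np.float64(8.44), np.float64(0.0748)) R (np.float64(8.16), np.float64(0.075))
orange plate edge (np.float64(6.76), np.float64(0.0622)) (np.float64(8.62), np.float64(0.0613)) front (np.float64(97.06), np.float64(0.0428))
lip front (np.float64(98.11), np.float64(0.1483))
tab top [array([0.5319, 0.122 ]), array([0.5343, 0.0944]), array([0.5233, 0.0929]), array([0.5202, 0.1198])]
plate front mid [0.51997754 0.10684873 0.022     ] green [0.54010609 0.03389061 0.022     ]
tool yaw -65.25990345612774
```

>>> {"op": "play_rows", "data": {
  "moves": [
    [154, 293, -20, 36],
    [154, 293, -20, 36],
    [154, 293, -20, 36],
    [154, 293, -20, 36],
    [154, 293, -20, 36],
    [154, 293, -20, 36],
    [154, 293, -20, 36],
    [154, 293, -20, 36],
    [154, 293, -20, 36],
    [154, 293, -20, 36]
  ],
  "hand": -0.2,
  "newtons": 40
}}

```text
clock: 0.93
tcp_pos: [0.3743, -0.1818, 0.2111]
tool_rot: [[0.484, 0.875, -0.001], [0.875, -0.484, 0.0], [0.0, -0.001, -1.0]]
wrist_force: [-0.4, -0.6, -0.2]
grip_width: 0.0515
grip_force: 0.0
```

>>> {"op": "play_rows", "data": {
  "moves": [
    [155, 293, -80, 37.4],
    [155, 293, -80, 37.4],
    [155, 293, -80, 37.4],
    [155, 293, -80, 37.4],
    [155, 293, -80, 37.4],
    [155, 293, -80, 37.4],
    [155, 293, -80, 37.4],
    [155, 293, -80, 37.4],
    [155, 293, -80, 37.4],
    [155, 293, -80, 37.4]
  ]
}}

```text
clock: 1.77
tcp_pos: [0.5293, 0.1097, 0.1299]
tool_rot: [[-0.143, 0.99, -0.002], [0.99, 0.143, -0.0], [0.0, -0.002, -1.0]]
wrist_force: [-0.6, -0.5, 0.2]
grip_width: 0.0513
grip_force: 0.0
```

Run:
```python
from h import *
s=snap('scene','s1'); cv2.imwrite('pics/s1c.png',cv2.resize(s['img'][220:400,200:400,::-1],None,fx=3.3,fy=3.3))
```

```text
(no output)
```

View pics/s1c.png

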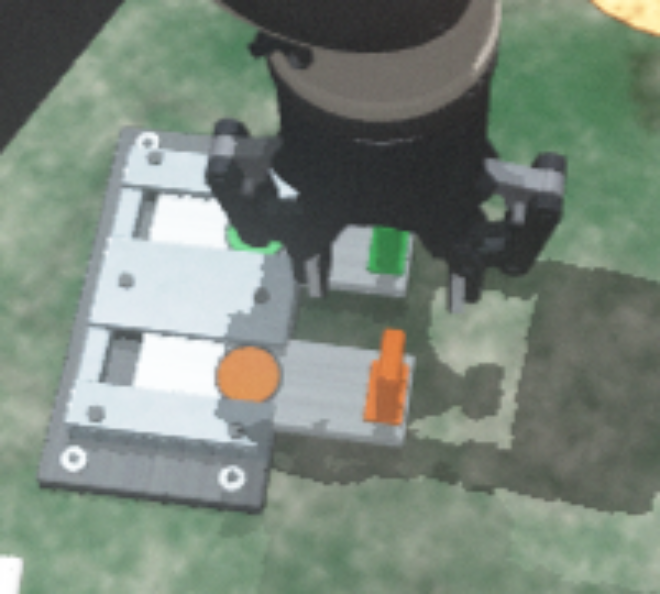

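The open fingers, at crop (315,275) and (460,290), straddle the tab's line along x and are parallel to the guide. I'll descend now.

>>> {"op": "play_rows", "data": {
  "moves": [
    [0, -1, -25, 0],
    [0, -1, -50, 0],
    [0, -1, -68, 0],
    [0, -1, -80, 0],
    [0, -1, -88, 0],
    [0, -1, -94, 0],
    [0, -1, -96, 0],
    [0, -1, -96, 0],
    [0, -1, -96, 0]
  ]
}}

```text
clock: 2.57
tcp_pos: [0.5292, 0.1078, 0.0361]
tool_rot: [[-0.141, 0.99, 0.001], [0.99, 0.141, 0.0], [-0.0, 0.001, -1.0]]
wrist_force: [-0.2, 0.1, 0.3]
grip_width: 0.0514
grip_force: 0.0
```

>>> {"op": "play_rows", "data": {
  "moves": [
    [0, 0, 0, 0],
    [0, 0, 0, 0],
    [0, 0, 0, 0],
    [0, 0, 0, 0],
    [0, 0, 0, 0],
    [0, 0, 0, 0],
    [0, 0, 0, 0],
    [0, 0, 0, 0],
    [0, 0, 0, 0],
    [0, 0, 0, 0]
  ],
  "hand": 1,
  "newtons": 40
}}

```text
clock: 3.4
tcp_pos: [0.5295, 0.1084, 0.0368]
tool_rot: [[-0.142, 0.99, 0.003], [0.99, 0.142, 0.0], [-0.0, 0.003, -1.0]]
wrist_force: [-2.7, -0.6, 10.3]
grip_width: 0.0096
grip_force: 39.0
```

>>> {"op": "play_rows", "data": {
  "moves": [
    [0, 0, 0.5, 0],
    [0, 0, 1, 0],
    [0, 0, 1, 0],
    [0, 0, 1, 0]
  ]
}}

```text
clock: 3.73
tcp_pos: [0.5295, 0.1083, 0.0369]
tool_rot: [[-0.142, 0.99, 0.002], [0.99, 0.142, 0.0], [-0.0, 0.002, -1.0]]
wrist_force: [-0.0, 1.2, 5.7]
grip_width: 0.0094
grip_force: 39.6
```

>>> {"op": "play_rows", "data": {
  "moves": [
    [-1, 0, 0, 0],
    [-3, -0.4, 0, 0],
    [-5, -0.7, 0, 0],
    [-5, -0.7, 0, 0]
  ]
}}

```text
clock: 4.07
tcp_pos: [0.5243, 0.1075, 0.0368]
tool_rot: [[-0.142, 0.99, 0.002], [0.99, 0.142, 0.0], [-0.0, 0.002, -1.0]]
wrist_force: [2.9, 1.0, 4.7]
grip_width: 0.0095
grip_force: 39.8
```

>>> {"op": "play_rows", "data": {
  "moves": [
    [-3, -0.4, 0.5, 0],
    [-7, -1, 1, 0],
    [-11, -1.6, 1, 0],
    [-15, -2.2, 1, 0],
    [-19, -2.7, 1, 0],
    [-23, -3.3, 1, 0],
    [-27, -3.9, 1, 0],
    [-30, -4.3, 1, 0],
    [-30, -4.3, 1, 0]
  ]
}}

```text
clock: 4.82
tcp_pos: [0.4922, 0.1031, 0.037]
tool_rot: [[-0.142, 0.99, -0.002], [0.99, 0.142, -0.0], [0.0, -0.002, -1.0]]
wrist_force: [-2.4, 0.2, 1.0]
grip_width: 0.0093
grip_force: 39.1
```

>>> {"op": "play_rows", "data": {
  "moves": [
    [-4, -0.6, 0, 0],
    [-9, -1.3, 0, 0],
    [-14, -2, 0, 0],
    [-19, -2.7, 0, 0],
    [-24, -3.4, 0, 0],
    [-28, -4, 0, 0],
    [-32, -4.6, 0, 0],
    [-34, -4.9, 0, 0],
    [-34, -4.9, 0, 0]
  ]
}}

```text
clock: 5.57
tcp_pos: [0.4592, 0.0982, 0.0373]
tool_rot: [[-0.142, 0.99, -0.0], [0.99, 0.142, -0.0], [0.0, -0.0, -1.0]]
wrist_force: [0.5, 0.1, -1.9]
grip_width: 0.0092
grip_force: 38.9
```

>>> {"op": "play_rows", "data": {
  "moves": [
    [-4, -0.6, 0, 0],
    [-9, -1.3, 0, 0],
    [-14, -2, 0, 0],
    [-19, -2.7, 0, 0],
    [-23, -3.3, 0, 0],
    [-26, -3.7, 0, 0],
    [-28, -4, 0, 0],
    [-28, -4, 0, 0]
  ]
}}

```text
clock: 6.23
tcp_pos: [0.4313, 0.0943, 0.0374]
tool_rot: [[-0.142, 0.99, -0.0], [0.99, 0.142, -0.0], [0.0, -0.0, -1.0]]
wrist_force: [0.4, 0.2, -0.2]
grip_width: 0.0096
grip_force: 38.9
```

Run:
```python
from h import *
s=snap('scene','s2'); cv2.imwrite('pics/s2c.png',cv2.resize(s['img'][220:400,200:460,::-1],None,fx=3,fy=3))
```

```text
(no output)
```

View pics/s2c.png

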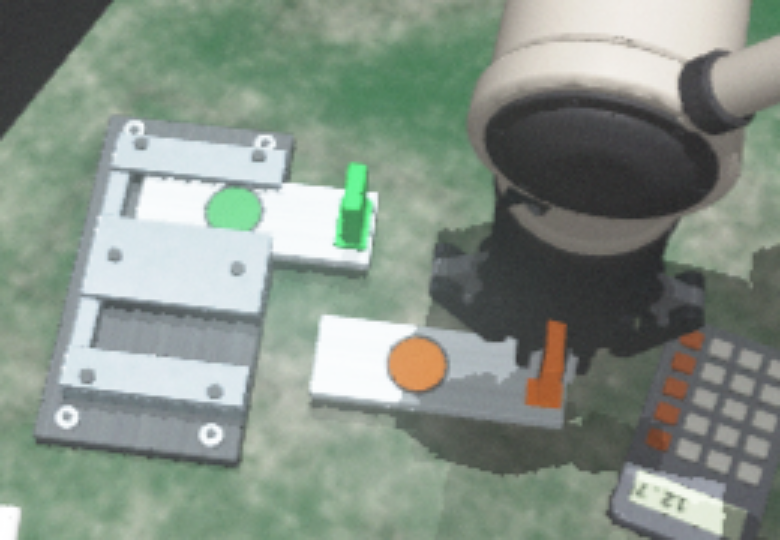

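The plate is fully clear of the guide, its rear edge near crop (315,360), level, and the green slider has not moved. Next I lift, retreat and carry.

>>> {"op": "play_rows", "data": {
  "moves": [
    [-2, 0, 4, 0],
    [-6, 0, 12, 0],
    [-12, 0, 22, 0],
    [-19, 0, 34, 0],
    [-26, 0, 46, 0],
    [-32, 0, 56, 0],
    [-37, 0, 64, 0],
    [-41, 0, 69, 0],
    [-43, -2, 72, 0],
    [-43, -6, 72, 0]
  ]
}}

```text
clock: 7.12
tcp_pos: [0.3886, 0.0883, 0.1099]
tool_rot: [[-0.142, 0.99, 0.001], [0.99, 0.142, 0.0], [-0.0, 0.001, -1.0]]
wrist_force: [0.2, -0.3, -1.2]
grip_width: 0.0096
grip_force: 38.9
```

>>> {"op": "play_rows", "data": {
  "moves": [
    [0, -8, 0, 0],
    [0, -18, 0, 0],
    [0, -32, 0, 0],
    [0, -48, 0, 0],
    [0, -66, 0, 0],
    [0, -86, 0, 0],
    [0, -106, 0, 0],
    [0, -126, 0, 0],
    [0, -146, 0, 0],
    [0, -166, 0, 0]
  ]
}}

```text
clock: 7.95
tcp_pos: [0.3884, -0.0794, 0.1088]
tool_rot: [[-0.141, 0.99, -0.001], [0.99, 0.141, 0.0], [0.0, -0.001, -1.0]]
wrist_force: [0.8, -0.2, -1.8]
grip_width: 0.0095
grip_force: 38.9
```

>>> {"op": "play_rows", "data": {
  "moves": [
    [0, -20, 0, 0],
    [0, -40, 0, 0],
    [0, -60, 0, 0],
    [0, -80, 0, 0],
    [0, -98, -5, 0],
    [0, -115, -12, 0],
    [0, -132, -20, 0],
    [0, -145, -30, 0],
    [0, -153, -38, 0],
    [0, -156, -40, 0]
  ]
}}

```text
clock: 8.78
tcp_pos: [0.3878, -0.2347, 0.0677]
tool_rot: [[-0.14, 0.99, -0.002], [0.99, 0.14, 0.002], [0.002, -0.002, -1.0]]
wrist_force: [0.8, 0.1, -0.8]
grip_width: 0.0096
grip_force: 38.8
```

Run:
```python
from h import *
robot.snapshot('top')
S=snap('top','t3'); C=snap('scene','s3')
print(robot.state()['tcp_pos'],robot.state()['grip_width'])
cv2.imwrite('pics/t3c.png',cv2.resize(S['img'][220:400,350:550,::-1],None,fx=3.2,fy=3.2,interpolation=cv2.INTER_CUBIC))
cv2.imwrite('pics/s3c.png',cv2.resize(C['img'][120:300,330:530,::-1],None,fx=3.2,fy=3.2,interpolation=cv2.INTER_CUBIC))
```

```text
[ 0.38839638 -0.2334307   0.06903784] 0.009164972833160034
```

View pics/s3c.png

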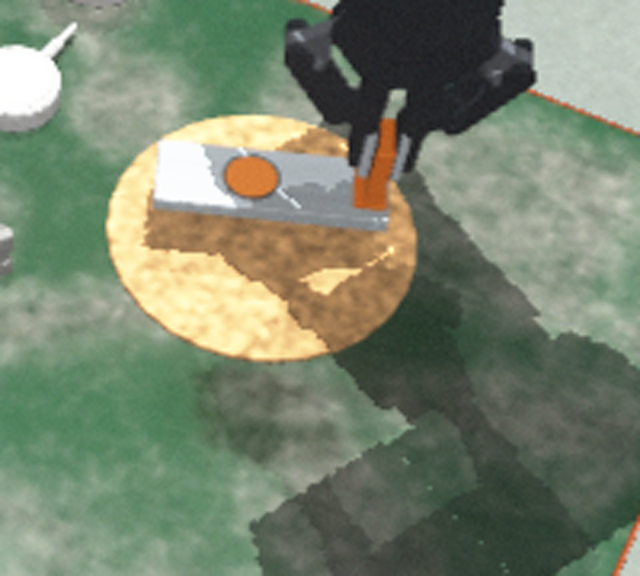

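View pics/t3c.png

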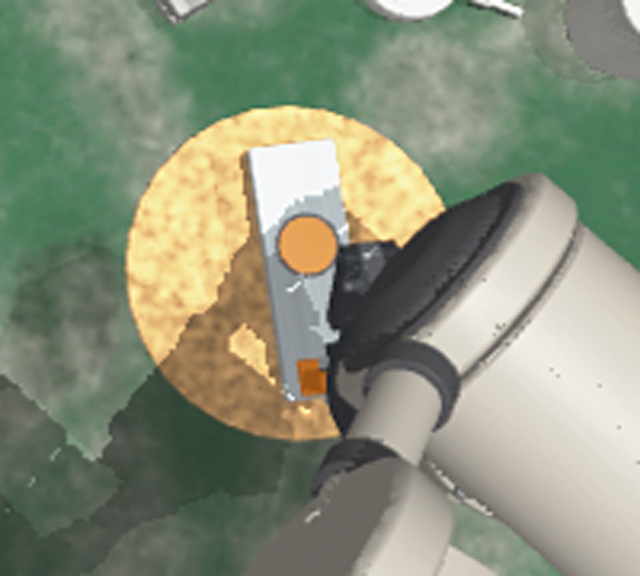

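The plate hangs level over the mat. The window is at top crop (308,245); the rear corners are at (248,152) and (332,142). I'll check heights along it and its centre.

Run:
```python
from h import *
C=dict(np.load('s3.npz'));S=dict(np.load('t3.npz'))
for u,v in((185,165),(190,190),(225,160),(320,175),(330,210),(310,205)): print('s',P(C,u/3.2+330,v/3.2+120).round(4))
for u,v in((270,170),(320,165),(308,245),(275,240),(295,340),(300,390)): print('t',P(S,u/3.2+350,v/3.2+220).round(4))
z=P(S,308/3.2+350,245/3.2+220)[2]
r=[P(S,u/3.2+350,v/3.2+220,z) for u,v in((248,152),(332,142))]; m=(r[0]+r[1])/2
print('centre',m-65e-3*np.array([.99,.142,0]))
```

```text
s [ 0.4901 -0.2206  0.0516]
s [ 0.4838 -0.2045  0.0506]
s [ 0.4689 -0.2275  0.0547]
s [ 0.4155 -0.2337  0.0512]
s [ 0.4061 -0.2071  0.0551]
s [ 0.4173 -0.2103  0.0519]
t [ 0.4919 -0.2066  0.051 ]
t [ 0.4948 -0.2319  0.053 ]
t [ 0.4536 -0.2254  0.0513]
t [ 0.4558 -0.2083  0.0526]
t [ 0.4054 -0.218   0.0514]
t [ 0.3804 -0.22    0.0521]
centre [ 0.43965908 -0.22618123  0.05130209]
```

>>> {"op": "play_rows", "data": {
  "moves": [
    [0, 0, -5, 0],
    [0, 0, -11, 0],
    [0, 0, -17, 0],
    [0, 0, -22, 0],
    [1, 0, -26, 0],
    [2, 0, -29, 0],
    [2, 0, -31, 0],
    [2, 0, -32, 0],
    [2, 0, -32, 0]
  ]
}}

```text
clock: 9.68
tcp_pos: [0.3907, -0.2337, 0.0371]
tool_rot: [[-0.142, 0.99, -0.0], [0.99, 0.142, 0.0], [0.0, -0.0, -1.0]]
wrist_force: [-0.5, 0.6, -1.4]
grip_width: 0.0097
grip_force: 38.9
```

>>> {"op": "play_rows", "data": {
  "moves": [
    [0, 0, -1, 0],
    [0, 0, -1.5, 0],
    [0, 0, -2, 0],
    [0, 0, -2, 0],
    [0, 0, -2, 0]
  ]
}}

```text
clock: 10.1
tcp_pos: [0.3908, -0.2338, 0.0354]
tool_rot: [[-0.142, 0.99, 0.0], [0.99, 0.142, -0.0], [-0.0, 0.0, -1.0]]
wrist_force: [0.1, -0.4, -1.2]
grip_width: 0.0091
grip_force: 38.9
```

>>> {"op": "play_rows", "data": {
  "moves": [
    [0, 0, -0.5, 0],
    [0, 0, -1, 0],
    [0, 0, -1.5, 0],
    [0, 0, -1.5, 0],
    [0, 0, -1.5, 0]
  ]
}}

```text
clock: 10.52
tcp_pos: [0.3907, -0.2337, 0.0338]
tool_rot: [[-0.142, 0.99, 0.0], [0.99, 0.142, 0.0], [0.0, 0.0, -1.0]]
wrist_force: [-0.2, -0.8, -1.5]
grip_width: 0.0093
grip_force: 38.9
```

>>> {"op": "play_rows", "data": {
  "moves": [
    [0, 0, -0.5, 0],
    [0, 0, -1, 0],
    [0, 0, -1.5, 0],
    [0, 0, -2, 0],
    [0, 0, -2, 0],
    [0, 0, -2, 0]
  ]
}}

```text
clock: 11.02
tcp_pos: [0.3907, -0.2337, 0.0318]
tool_rot: [[-0.142, 0.99, 0.0], [0.99, 0.142, 0.0], [0.0, 0.0, -1.0]]
wrist_force: [-0.2, 0.4, -1.8]
grip_width: 0.0092
grip_force: 38.9
```

>>> {"op": "play_rows", "data": {
  "moves": [
    [0, 0, -0.5, 0],
    [0, 0, -1, 0],
    [0, 0, -1.5, 0],
    [0, 0, -1.5, 0],
    [0, 0, -1.5, 0]
  ]
}}

```text
clock: 11.43
tcp_pos: [0.3907, -0.2337, 0.0303]
tool_rot: [[-0.142, 0.99, 0.0], [0.99, 0.142, 0.0], [0.0, 0.0, -1.0]]
wrist_force: [0.0, 0.2, -1.5]
grip_width: 0.0092
grip_force: 38.9
```

>>> {"op": "play_rows", "data": {
  "moves": [
    [0, 0, -0.5, 0],
    [0, 0, -1, 0],
    [0, 0, -1, 0],
    [0, 0, -1, 0]
  ]
}}

```text
clock: 11.77
tcp_pos: [0.3909, -0.2339, 0.0298]
tool_rot: [[-0.142, 0.99, 0.001], [0.99, 0.142, -0.0], [-0.001, 0.001, -1.0]]
wrist_force: [0.1, 1.6, 5.5]
grip_width: 0.0094
grip_force: 40.1
```

>>> {"op": "play_rows", "data": {
  "moves": [
    [0, 0, -0.5, 0],
    [0, 0, -1, 0],
    [0, 0, -1, 0],
    [0, 0, -1, 0]
  ]
}}

```text
clock: 12.1
tcp_pos: [0.3911, -0.2338, 0.0296]
tool_rot: [[-0.142, 0.99, 0.001], [0.99, 0.142, -0.001], [-0.001, 0.001, -1.0]]
wrist_force: [-2.1, 3.3, 17.8]
grip_width: 0.0094
grip_force: 42.0
```

>>> {"op": "play_rows", "data": {
  "moves": [
    [0, 0, 0.5, 0],
    [0, 0, 1, 0],
    [0, 0, 1, 0]
  ]
}}

```text
clock: 12.35
tcp_pos: [0.391, -0.2339, 0.0297]
tool_rot: [[-0.142, 0.99, 0.001], [0.99, 0.142, -0.0], [-0.001, 0.001, -1.0]]
wrist_force: [0.1, 1.5, 6.7]
grip_width: 0.0094
grip_force: 40.5
```

>>> {"op": "play_rows", "data": {
  "moves": [
    [0, 0, 0, 0],
    [0, 0, 0, 0],
    [0, 0, 0, 0],
    [0, 0, 0, 0],
    [0, 0, 0, 0],
    [0, 0, 0, 0]
  ],
  "hand": -0.2
}}

```text
clock: 12.85
tcp_pos: [0.3907, -0.2337, 0.0292]
tool_rot: [[-0.142, 0.99, -0.0], [0.99, 0.142, 0.0], [0.0, -0.0, -1.0]]
wrist_force: [0.1, 0.1, 1.0]
grip_width: 0.0512
grip_force: 0.0
```

>>> {"op": "play_rows", "data": {
  "moves": [
    [0, 0, 5, 0],
    [0, 0, 15, 0],
    [0, 0, 30, 0],
    [0, 0, 50, 0],
    [0, 0, 75, 0],
    [0, 0, 100, 0],
    [0, 0, 125, 0],
    [0, 0, 145, 0],
    [0, 0, 150, 0],
    [0, 0, 150, 0]
  ]
}}

```text
clock: 13.68
tcp_pos: [0.3913, -0.2342, 0.1808]
tool_rot: [[-0.142, 0.99, 0.003], [0.99, 0.142, -0.002], [-0.003, 0.002, -1.0]]
wrist_force: [0.6, -0.1, -0.4]
grip_width: 0.0515
grip_force: 0.0
```

Run:
```python
from h import *
robot.snapshot('scene'); C=snap('scene','s4')
for u,v in((0,0),): print(robot.state()['tcp_pos'])
cv2.imwrite('pics/s4.png',C['img'][:,:,::-1])
```

```text
[ 0.39028331 -0.23334561  0.17853916]
```

View pics/s4.png

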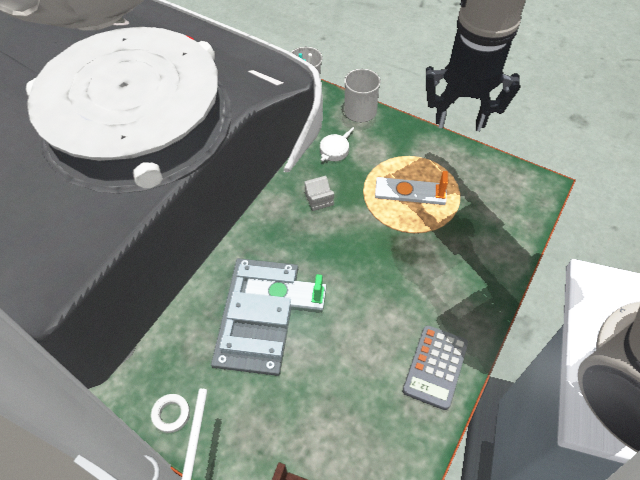

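The slider lies flat on the mat, with the plate centred near (411,190) against a mat centre of about (412,193). The green slider is still in its slot at (290,292) and the gripper is clear.

```bash
python3 -c "
from bench import robot
print(robot.finish_job())"
```

```text
the job is handed in; nothing more can be done
None
```

I drew the orange slider out level and set it down flat, tab up, about 3 mm from the mat's centre by the camera. The green slider is still in its slot, and I handed the job in with the gripper clear at about 14 s. The hand-in returned no verdict, so I can't confirm the judged result.

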